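# Twist-check the loose sample bottle and set it aside for rework

### The arm

A 6-joint arm with a two-finger parallel gripper is mounted at the origin on the work surface. World frame = base frame: x ahead of the robot, y to its left, z up, the work surface at z = 0. Lengths are in m, angles in rad, forces in N, time in s.
With the tool pointing down it reaches from about 0.275 to 0.775 m from the base axis. Payload 14.6 kg.
Tool frame: the origin (TCP) lies midway between the tips of the shut fingers; the grasp point (between the pads) lies 19 mm behind it; z points along the fingers, y is the line along which they close (so a half turn about z gives the same grasp; the last joint's range is limited). The gripper opens to 85 mm and grips with 20 to 120 N. Pads are 22 mm wide; open, the fingers measure 114 mm over their backs; the gripper's body (76 mm by 85 mm) begins 54 mm behind the grasp point. The pads swing forward as they close: fully open they stand 13 mm farther back than shut.
Start: joints at [-0.155, 0.263, -0.048, 1.259, 0, 1.415], TCP at [0.525, -0, 0.231] pointing down, gripper open.
Joint ranges: [-2.65, 2.65], [-0.89, 1.7], [-1.18, 1.37], [-2.13, 2.11], [-1.35, 1.29], [-3.14, 3.14]. Speed limits (rad/s): [1.89, 1.89, 2.57, 2.79, 3.14, 3.14].

### API

Orientations are given as a rotation vector (axis times angle).
In Python, from rig import get_obs, get_image, sign_off gives the robot as it stands.
- The arm moves only by the shell command python3 -m jog 'ROWS' [OPENING]. ROWS is text: rows parted by semicolons, each of 6 numbers parted by spaces: the shift along the tool's x, y, z in m, then the turn, a rotation vector about the tool's x, y, z in rad. A call has exactly 8 rows; each row shifts and turns the commanded pose from where the row before left it, along the tool's axes as they then stand; what a row does not reach is not made up. A row lasts 1/8 s, in which the tool goes at most 62.5 mm and 10.7 degrees, less where a joint would pass 70% of its speed; a pose out of reach is approached as far as the arm can. A call with a gripper value outside its range is refused whole. OPENING is the closure in counts, from 0 (fully open) to 255 (shut), set as the call begins (- or left out, the last holds). The fingers move at their own pace and stop on an object; the grip force is fixed at half the most. Time passes only in rows, so rows that do not move let the fingers close, or fill a call up. It gives the time, the measured TCP pose, the force, the opening and the grip force at its end, in the units of the state.
- get_obs(): the state, without advancing time (a new reading comes with each control period).
- get_image(name): name is "scene" or "side" or "wrist"; returns a dict with "img" (384x512x3 uint8, red, green, blue), "intrinsics" (3x3 intrinsics, pixels), "pose" (4x4, takes a point from camera to world coordinates). Camera axes: x right, y down, z forward; pixel columns grow to the right and rows downward; lengths in m; the calibration is good to about 2 mm. A picture is of the moment at which its call begins. There is no depth.
- sign_off(): hands the job in; it is judged then, once.
The state is a dict: "time": time; "joints": joint angles; "qd": joint speeds; "joint_efforts": joint torques, N m; "tool_pos": TCP position; "tool_rot": TCP orientation; "force": force on the tool from outside, world axes, zero at the start; "moment": the same for the moment, N m; "width": finger opening in m; "finger_force": force on a finger pad.
Only numpy, scipy, OpenCV 4.12 (cv2) and the standard library are available. Lean on these libraries where they do the work, as an engineer would, in place of code of your own. Each camera call takes 0.05 s, during which the arm holds its last target. There are 200 camera calls.

### The job

One of the three sample bottles in the rack has a cap that is not screwed home: it stands higher than the others, with a bare strip of neck showing beneath it. While the bottle still sits in its socket, gently twist that cap about an eighth of a turn (either way) to confirm it is loose, then set the bottle aside standing upright in the steel rework tray, without dropping it. Leave the two tight bottles in their sockets.

Things in the scene. Friction and masses are not known exactly. Their poses are not given: they have to be found in the camera images.
- bottle_a_cap (a point): Middle of the loose cap, on the bottle's axis, 92 mm above its underside; z up, x and y square to its sides. White plastic bottle (90 to 170 g), body 46 mm square, 64 mm tall, flat on top, then a neck 29 mm across. Round black cap 42 mm across, 24 mm tall, spanning 80 to 104 mm, 14 mm higher than the tight caps, with that much white neck below it. Can be lifted by the cap.
- bottle_b_cap (a point): Middle of the cap of a tight bottle (leave alone): same bottle, but its cap sits right down on the body, from 66 to 90 mm above the underside, no neck showing. This point is 78 mm above the underside.
- bottle_c_cap (a point): The same for the other tight bottle (leave alone).
- cap_a (a joint): Turn of the loose cap on its bottle, rad, growing anticlockwise seen from above; starts within 0.1 of 0 and turns up to 1.5 either way against very little friction (0.02 N m); the cap never comes off. A thin grey ridge across its top shows the turn. The socket keeps the bottle itself from turning, but for about 10 degrees of play.
- rack_mid (a point): Grey plastic rack, fixed, 74 x 290 mm, three square sockets in a row along its y, 95 mm apart, one bottle in each. Sockets are 51 mm square inside, walls 5 mm, floor 6 mm and rim 32 mm above the table: bottles stand 26 mm deep in them. This point is the centre of the middle socket's floor.
- tray_in (a point): Rework tray, fixed: shallow open steel tray, 140 mm (its x) by 180 mm (its y) outside, 4 mm walls and 16 mm tall. This point is the centre of its inner floor, about 4 mm above the table; z is up.
Mind the look-alikes: they are no part of the job. Leave any green or yellow look-alike of the part that bears bottle_a_cap alone.

How it is judged:
By the outcome, as a careful person would: the job done as asked, in the order asked, and still so for the second after the job is handed in, with the robot touching nothing.
It also fails if it takes over 48 s, if anything falls off the work surface, if the arm or the gripper's body presses on something with over 40 N, if the wrist force passes 120 N, or if a joint passes its speed limit or range.

## Working session

There is one attempt and no reset: what is moved stays moved. The work goes in short steps, Python scripts to look and compute and a shell command to move; the robot and the scene stay as the last step left them, time stands still between calls to the robot, and variables do not carry over. Pictures are saved under pics/ and viewed, at most 10 in all, crops included, and the job is handed in when it is done.

```bash
mkdir -p pics; cat > h.py <<'E'
import numpy as np,cv2,pickle
from rig import get_obs,get_image,sign_off
def snap(n,f):
    d=get_image(n); cv2.imwrite(f'pics/{f}.png',d['img'][:,:,::-1]); pickle.dump(d,open(f'pics/{f}.pkl','wb')); return d
def ray(d,u,v):
    K=np.array(d['intrinsics']);T=np.array(d['pose']); r=T[:3,:3]@np.linalg.inv(K)@[u,v,1]; return T[:3,3],r
def onz(f,u,v,z):
    o,r=ray(pickle.load(open(f'pics/{f}.pkl','rb')),u,v); return o+r*(z-o[2])/r[2]
def proj(f,p):
    d=pickle.load(open(f'pics/{f}.pkl','rb'));T=np.array(d['pose']); q=np.array(d['intrinsics'])@(T[:3,:3].T@(np.array(p)-T[:3,3])); return q[:2]/q[2]
E
python3 - <<'E'
from h import *
ims=[snap(n,n+'0')['img'] for n in('scene','wrist')]
s=snap('side','side0')
o=get_obs();print(o['tool_pos'],o['tool_rot'],o['time'],o['width'])
E
```

```text
[5.24807173e-01 5.29802826e-05 2.30943169e-01] [-2.22091328e+00 -2.22103551e+00  7.24514781e-04] 0.15 0.08521903176573786
```

View pics/scene0.png

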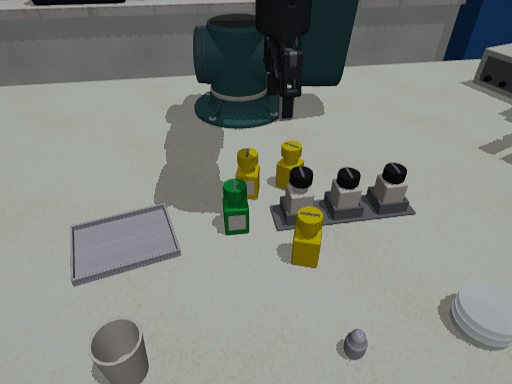

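View pics/side0.png

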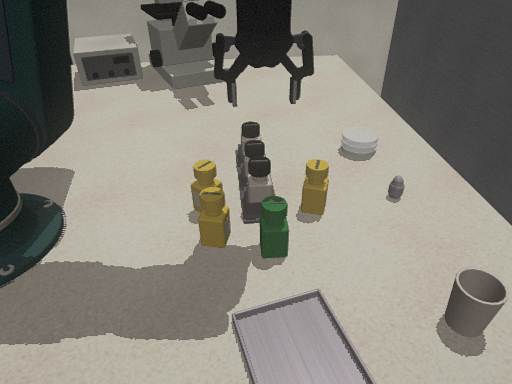

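```bash
python3 - <<'E'
from h import *
a=cv2.imread('pics/scene0.png')[130:280,210:430]
b=cv2.imread('pics/side0.png')[110:270,180:340]
a=cv2.resize(a,None,fx=3.6,fy=3.6,interpolation=cv2.INTER_CUBIC)
cv2.imwrite('pics/a.png',a)
cv2.imwrite('pics/b.png',cv2.resize(b,None,fx=3.7,fy=3.7,interpolation=cv2.INTER_CUBIC))
E
```

```text
(no output)
```

View pics/a.png

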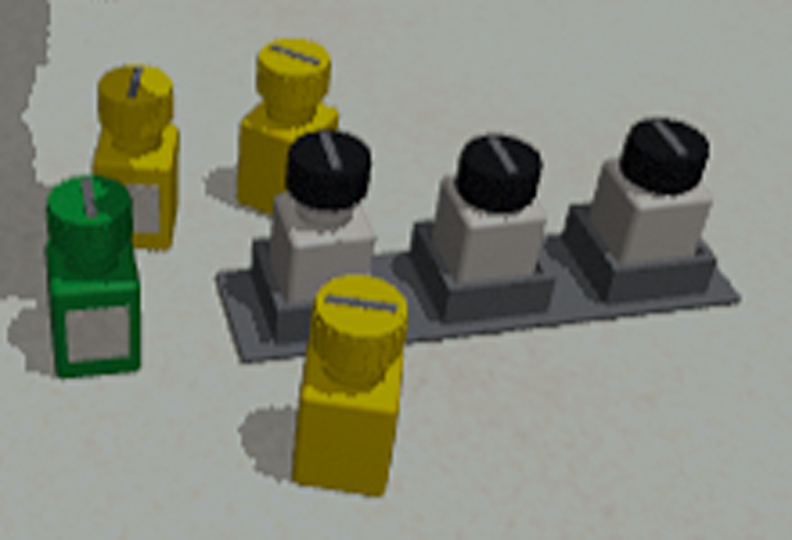

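View pics/b.png

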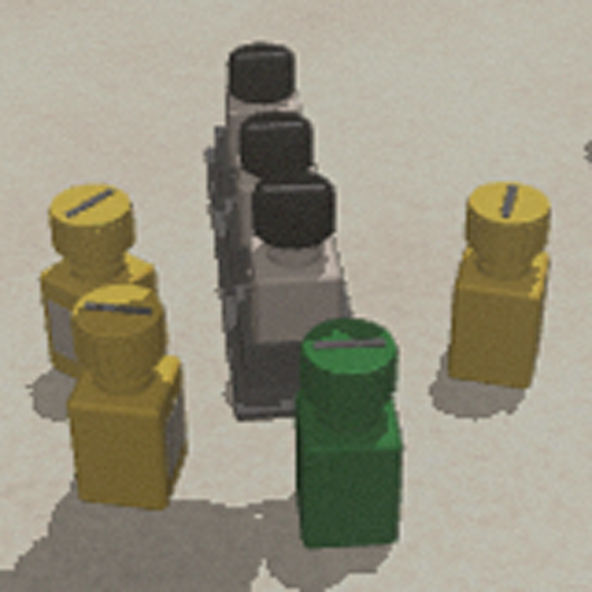

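The loose cap is the bottle nearest the tray: scene cap top at (301,172), with neck showing. Tight ones are at (349,174) and (395,169). The tray corners are at about (71,240), (167,208), (179,250) and (73,276).

```bash
python3 - <<'E'
from h import *
f=lambda u,v,c,s:(u/s+c[0],v/s+c[1])
A=lambda u,v:f(u,v,(210,130),3.6); B=lambda u,v:f(u,v,(180,110),3.7)
for n,p,z in [('a',A(329,152),.11),('b',A(500,160),.096),('c',A(667,144),.096),('y1',A(293,52),.104),('y2',A(136,88),.104),('g',A(90,203),.104),('y3',A(360,302),.104)]: print(n,onz('scene0',*p,z).round(4))
for n,p,z in [('a',B(294,187),.11),('b',B(277,125),.096),('y1',B(91,206),.104),('y2',B(120,303),.104),('g',B(350,342),.104),('y3',B(508,205),.104)]: print('side',n,onz('side0',*p,z).round(4))
t=[onz('scene0',*p,.016) for p in [(71,240),(167,208),(179,250),(73,276)]]
print(np.round(t,3),np.mean(t,0))
print(np.round([onz('side0',*p,.016) for p in [(233,314),(318,292)]],3))
E
```

```text
a [0.5282 0.0465 0.11  ]
b [0.5309 0.1391 0.096 ]
c [0.5316 0.232  0.096 ]
y1 [0.4203 0.055  0.104 ]
y2 [ 0.4433 -0.0398  0.104 ]
g [ 0.5426 -0.0776  0.104 ]
y3 [0.6344 0.0324 0.104 ]
side a [0.5212 0.0507 0.11  ]
side b [0.521  0.1453 0.096 ]
side y1 [0.4169 0.0537 0.104 ]
side y2 [ 0.4319 -0.0343  0.104 ]
side g [ 0.5329 -0.0755  0.104 ]
side y3 [0.6289 0.0305 0.104 ]
[[ 0.538 -0.379  0.016]
 [ 0.477 -0.21   0.016]
 [ 0.595 -0.186  0.016]
 [ 0.624 -0.357  0.016]] [ 0.55827957 -0.28322287  0.016     ]
[[ 0.455 -0.217  0.016]
 [ 0.585 -0.191  0.016]]
```

View pics/wrist0.png

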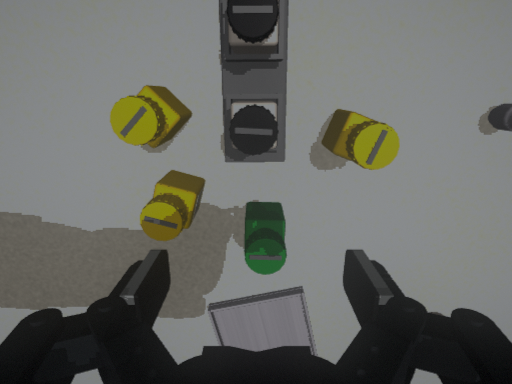

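Wrist view: the loose cap is at (254,129), its ridge along world x. The rack runs straight up the image (world y). Yellow bottles stand on either side and the fingers close along world x.

```bash
python3 - <<'E'
from h import *
print(onz('wrist0',254,129,.11),onz('wrist0',253,12,.096),onz('wrist0',285,161,.003),onz('wrist0',224,161,.003))
print(onz('wrist0',140,120,.104),onz('wrist0',375,145,.104),onz('wrist0',209,303,.016),onz('wrist0',303,289,.016))
print(np.array(pickle.load(open('pics/wrist0.pkl','rb'))['pose']).round(3))
for p in [(.465,-.213,.016),(.60,-.187,.016),(.54,-.29,.004),(.499,-.39,.016)]:print(proj('scene0',p),proj('side0',p))
E
```

```text
[0.52322559 0.0514082  0.11      ] [0.52247948 0.14276767 0.096     ] [5.60809279e-01 2.36247222e-04 3.00000000e-03] [4.84863673e-01 1.87249556e-04 3.00000000e-03]
[0.42415917 0.05839091 0.104     ] [0.63083459 0.03676375 0.104     ] [ 0.45839859 -0.20110311  0.016     ] [ 0.58995431 -0.17766838  0.016     ]
[[ 1.     0.001 -0.001  0.526]
 [ 0.    -0.95  -0.312  0.081]
 [-0.002  0.312 -0.95   0.373]
 [ 0.     0.     0.     1.   ]]
[165.54805932 204.46295453] [239.9873737  311.13141289]
[178.62544442 252.22216278] [326.91422428 288.93237943]
[123.31643637 239.57910845] [301.02836873 361.28191575]
[ 69.70281378 225.98099058] [281.99094572 449.01553466]
```

```bash
python3 -m jog '0.025 -0.001 0 0 0 0;0.025 -0.001 0 0 0 0;0 0 0.04 0 0 0;0 0 0.04 0 0 0;0 0 0.03 0 0 0;0 0 0.025 0 0 0;0 0 0.018 0 0 0;0 0 0 0 0 0' 0; python3 -c "
from h import *
snap('wrist','w1')"
```

```text
time: 1.15
tool_pos: [0.5221, 0.05, 0.0773]
tool_rot: [-2.22, -2.22, 0.003]
force: [-0.3, 0.5, 0.6]
width: 0.0854
finger_force: 0.0
```

View pics/w1.png

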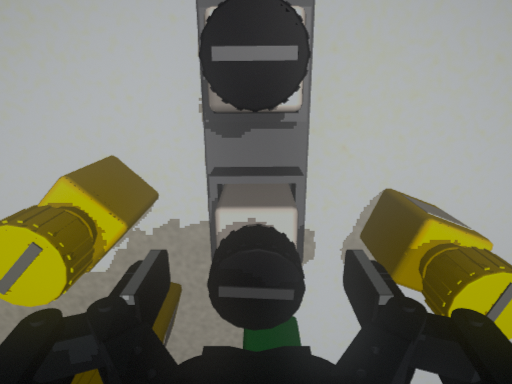

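```bash
python3 - <<'E'
from h import *
print(onz('w1',257,283,.11),onz('w1',256,53,.096),onz('w1',210,283,.11),onz('w1',304,283,.11))
E
python3 -m jog '0 0.001 0 0 0 0;0 0 0 0 0 0;0 0 0 0 0 0;0 0 0 0 0 0;0 0 0 0 0 0;0 0 0 0 0 0;0 0 0 0 0 0;0 0 0 0 0 0' 255
```

```text
[0.52313099 0.05436006 0.11      ] [0.52264859 0.14499132 0.096     ] [0.50322383 0.05431198 0.11      ] [0.54301604 0.05440809 0.11      ]
time: 2.2
tool_pos: [0.5242, 0.05, 0.079]
tool_rot: [2.221, 2.221, 0.001]
force: [-2.1, 0.1, 7.8]
width: 0.0404
finger_force: 59.5
```

```bash
python3 -m jog '0 0 0 0 0 0.12;0 0 0 0 0 0.12;0 0 0 0 0 0.12;0 0 0 0 0 0.12;0 0 0 0 0 0.12;0 0 0 0 0 0.12;0 0 0 0 0 0.12;0 0 0 0 0 0'; python3 -c "
from h import *
snap('wrist','w2'); snap('scene','s2')
a=cv2.resize(cv2.imread('pics/s2.png')[110:270,210:430],None,fx=2.4,fy=2.4)
b=cv2.imread('pics/w2.png')
b=cv2.copyMakeBorder(b,0,0,0,16,0)
a=cv2.copyMakeBorder(a,0,0,0,0,0)
b=b[100:];W=528;b=b[:,:528];a=a[:,:528]
cv2.imwrite('pics/c.png',np.vstack([b,a[:316]]))
print(get_obs()['joints'])"
```

```text
time: 3.2
tool_pos: [0.5248, 0.0497, 0.079]
tool_rot: [2.933, 1.122, 0.002]
force: [0.2, -1.8, 6.8]
width: 0.0403
finger_force: 59.8
[-5.98904162e-02  3.60220583e-01 -3.41566346e-01  8.67078395e-01
 -6.26879589e-04  2.34877913e+00]
```

View pics/c.png

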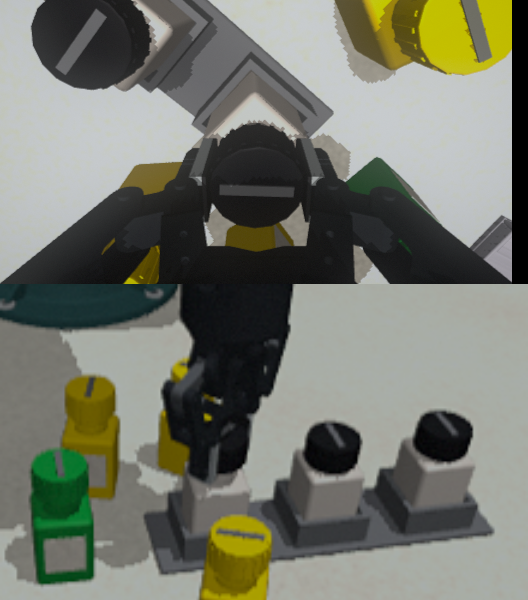

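The cap's ridge turned with the fingers while the body stayed square in its socket. Now I lift.

```bash
python3 -m jog '0 0 -0.01 0 0 0;0 0 -0.02 0 0 0;0 0 -0.025 0 0 0;0 0 -0.025 0 0 0;0 0 -0.025 0 0 0;0 0 -0.025 0 0 0;0 0 -0.015 0 0 0;0 0 0 0 0 0'; python3 - <<'E'
from h import *
from scipy.spatial.transform import Rotation as R
o=get_obs();T=R.from_rotvec(o['tool_rot']).as_matrix()
print(T.round(3), T.T@(np.array([.54,-.285,o['tool_pos'][2]])-o['tool_pos']))
E
```

```text
time: 4.3
tool_pos: [0.5243, 0.0501, 0.2243]
tool_rot: [2.933, 1.124, 0.002]
force: [0.3, 0.2, -2.0]
width: 0.0408
finger_force: 61.1
[[ 0.744  0.668  0.002]
 [ 0.668 -0.744  0.   ]
 [ 0.001  0.001 -1.   ]] [-2.12225092e-01  2.59768928e-01 -7.94035807e-06]
```

```bash
python3 -m jog '-0.006 0.008 0 0 0 0;-0.012 0.015 0 0 0 0;-0.017 0.020 0 0 0 0;-0.017 0.020 0 0 0 0;-0.017 0.020 0 0 0 0;-0.017 0.021 0 0 0 0;-0.017 0.021 0 0 0 0;-0.017 0.021 0 0 0 0' && python3 -m jog '-0.017 0.021 0 0 0 0;-0.017 0.021 0 0 0 0;-0.017 0.021 0 0 0 0;-0.017 0.021 0 0 0 0;-0.013 0.016 0 0 0 0;-0.007 0.009 0 0 0 0;-0.003 0.003 0 0 0 0;0 0 0 0 0 0'; python3 -c "
from h import *
snap('scene','s3'); snap('side','d3')
a=cv2.imread('pics/s3.png')[60:384,0:260]; b=cv2.imread('pics/d3.png')[60:384,160:512]
cv2.imwrite('pics/d.png',np.hstack([a,b]))"
```

```text
time: 5.3
tool_pos: [0.5315, -0.141, 0.2227]
tool_rot: [-2.934, -1.121, 0.001]
force: [0.3, 0.8, -0.9]
width: 0.0405
finger_force: 61.0
time: 6.3
tool_pos: [0.539, -0.2827, 0.2233]
tool_rot: [-2.934, -1.123, 0.0]
force: [0.7, 0.1, -2.4]
width: 0.0408
finger_force: 61.0
```

View pics/d.png

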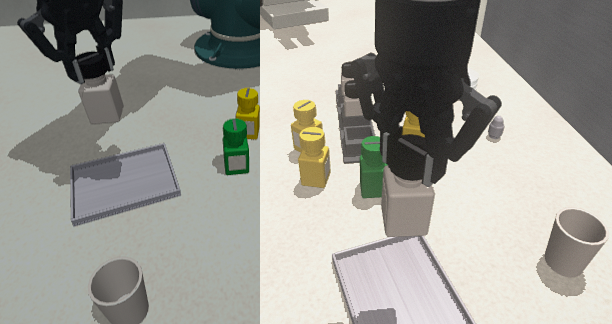

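The bottle hangs upright above the tray. I lower it in two steps, the last few millimetres slowly.

```bash
python3 -m jog '0 0 0.01 0 0 0;0 0 0.02 0 0 0;0 0 0.025 0 0 0;0 0 0.025 0 0 0;0 0 0.025 0 0 0;0 0 0.02 0 0 0;0 0 0.01 0 0 0;0 0 0 0 0 0' && python3 -m jog '0 0 0.003 0 0 0;0 0 0.002 0 0 0;0 0 0.002 0 0 0;0 0 0.001 0 0 0;0 0 0.001 0 0 0;0 0 0 0 0 0;0 0 0 0 0 0;0 0 0 0 0 0'; python3 -c "
from h import *
snap('scene','s4'); snap('side','d4')
p=(.539,-.283,.004); print(proj('s4',p),proj('d4',p))
a=cv2.imread('pics/s4.png')[60:384,0:260]; b=cv2.imread('pics/d4.png')[60:384,160:512]
cv2.imwrite('pics/e.png',np.hstack([a,b]))"
```

```text
time: 7.4
tool_pos: [0.5389, -0.2826, 0.0878]
tool_rot: [-2.933, -1.123, 0.001]
force: [-0.1, -0.4, -1.0]
width: 0.0402
finger_force: 61.2
time: 8.4
tool_pos: [0.5391, -0.2829, 0.0793]
tool_rot: [-2.934, -1.123, -0.0]
force: [-0.4, 1.0, -1.6]
width: 0.0407
finger_force: 61.2
[127.26008948 238.7460048 ] [299.25026926 356.31652902]
```

View pics/e.png

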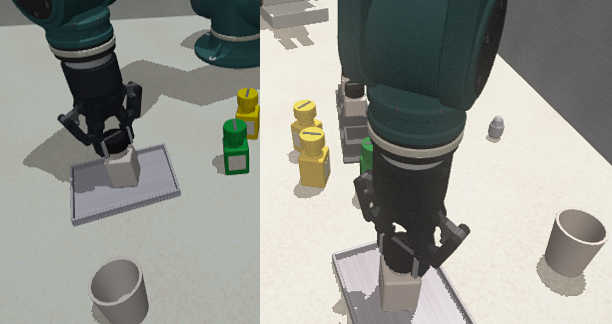

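The bottle is over the middle of the tray and no contact force shows yet. I feel downward 0.5–1 mm at a time.

```bash
python3 -m jog '0 0 0.001 0 0 0;0 0 0 0 0 0;0 0 0.001 0 0 0;0 0 0 0 0 0;0 0 0.0005 0 0 0;0 0 0 0 0 0;0 0 0 0 0 0;0 0 0 0 0 0'
```

```text
time: 9.5
tool_pos: [0.5392, -0.283, 0.0771]
tool_rot: [2.934, 1.122, 0.0]
force: [-0.5, 1.5, 6.3]
width: 0.0407
finger_force: 61.7
```

```bash
python3 -m jog '0 0 0 0 0 0;0 0 0 0 0 0;0 0 0 0 0 0;0 0 0 0 0 0;0 0 0 0 0 0;0 0 0 0 0 0;0 0 0 0 0 0;0 0 0 0 0 0' 0 && python3 -m jog '0 0 -0.01 0 0 0;0 0 -0.02 0 0 0;0 0 -0.03 0 0 0;0 0 -0.03 0 0 0;0 0 -0.03 0 0 0;0 0 -0.02 0 0 0;0 0 0 0 0 0;0 0 0 0 0 0'; python3 -c "
from h import *
snap('scene','s5'); snap('wrist','w5')
a=cv2.imread('pics/s5.png')[130:300,50:430]; b=cv2.imread('pics/w5.png')
a=cv2.resize(a,(760,340)); b=cv2.resize(b,(346,260))
b=cv2.copyMakeBorder(b,0,0,0,760-346,0)
cv2.imwrite('pics/f.png',np.vstack([a,b]))"
```

```text
time: 10.5
tool_pos: [0.5391, -0.283, 0.0768]
tool_rot: [-2.934, -1.123, -0.0]
force: [-1.0, 0.6, 0.2]
width: 0.0852
finger_force: 0.0
time: 11.5
tool_pos: [0.5389, -0.2828, 0.2162]
tool_rot: [-2.934, -1.122, 0.001]
force: [-0.1, 0.6, 0.1]
width: 0.0853
finger_force: 0.0
```

View pics/f.png

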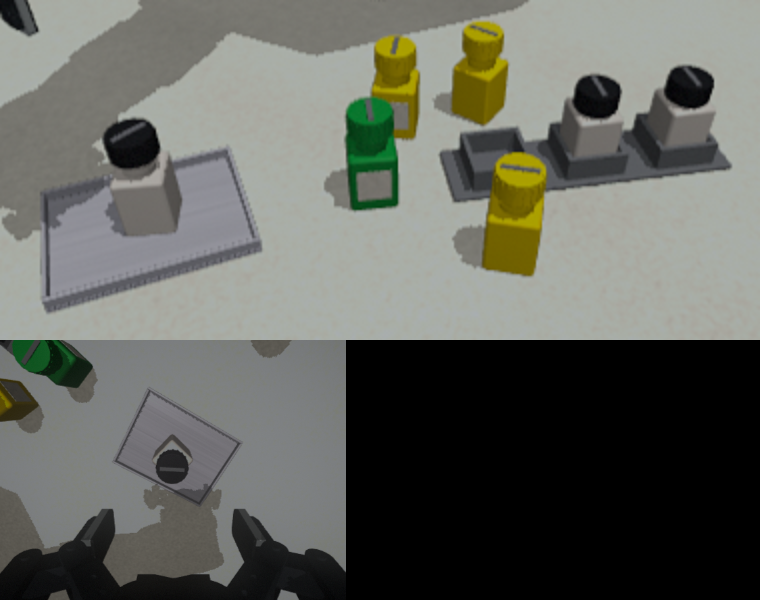

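The bottle stands upright in the middle of the tray with its cap ridge about 45° off the body. The tight bottles are still in their sockets and the gripper is clear.

```bash
python3 -c "
from h import *
print(sign_off())"
```

```text
the job is handed in; nothing more can be done
None
```

I turned the loose cap about an eighth of a turn while its bottle was still in the socket. The bottle now stands upright in the rework tray, the two tight bottles are still in their sockets, and the job was handed in at about 12 s.

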